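Hold a voucher book against the stapling gauge

TASK

First turn the gauge's black index knob clockwise until it clicks over into its second, deeper stop. Then take the yellow voucher book, slide it flat and straight between the side guides under the stapler's arm, taped stub end first, and press it squarely against the sprung stop plate with a steady, gentle push of about 12 newtons. Finish while still holding it pressed there, so that a colleague can drive the staple; never push hard enough to dent the book's edge, and leave the blue book and everything else on the counter where they are.

Things in the scene. Friction and masses are not known exactly. Their poses are not given: they have to be found in the camera images.
- gauge: Fixed stapling gauge: aluminium base plate with a black heavy stapler standing in it. Origin on the worktop under the staple point, on the centre line; +x points into the stapler's throat, the way a book is pushed in; z up. Book rest in front: x -140 to -29 mm, 100 mm wide, flat top at z = 10.5 mm; level from there into the stapler. A book pressed down on it drags
- guide_mouth (a point): point on the gauge's centre line at x = -45 mm, z = 10.5 mm (top of the book rest), axes as the gauge's: between the flared front ends, 72 mm apart, of two upright steel side guides. The flares narrow over 16 mm to a straight channel 58 mm wide, which ends 72 mm beyond this point; guide tops at z = 28.5 mm
- stapler_nose (a point): front end of the stapler's fixed arm, on the centre line at x = -17 mm of the gauge, z = 60 mm; behind it the arm is 28 to 36 mm wide, rises to z = 137 mm, its underside about 50 mm above the worktop. A book held some 100 mm behind its stub end keeps a gripper clear of it
- gauge_knob (a joint): index knob angle, rad: 0 at the shallow click stop (start), 0.90 at the deep one, end stop 0.93; grows clockwise seen from above. A sprung roller on a star wheel resists with about 0.25 N m at first, nothing at 0.45 rad; past that it drives the knob on into the deep stop. By rack and pinion the knob moves the stop plate 8 mm deeper (+x of the gauge)
- knob_grip (a point): on the vertical axis of the black index knob, on the grey housing left of the stapler (gauge x = 30, y = 107 mm; z = 62.5 mm). Upright bar grip 42 mm long, 13 mm thick, top at z = 73.5 mm, on a 48 mm disc whose top is at z = 48 mm. This frame's x axis lies along the bar and turns with it: pinch across the bar (y)
- stop_face (a point): centre of the front face of the sprung steel stop plate under the stapler's arm (52 mm wide, z 12.5 to 26 mm). Unpushed it stands at gauge x = 6 mm with the knob at the shallow stop, 14 mm at the deep stop. Pushed towards +x it yields: 3 N to start, then 2 N per mm, so 12 N at 4.5 mm; solid at 10 mm
- stop_plate (a joint): how far the stop plate is pushed back against its springs, m: 0 free, 0.0045 at 12 N, 0.010 solid
- book_yellow: Voucher book with yellow card covers: a rigid glued block 165 mm long (x), 52 mm wide (y), 18 mm thick, 0.14 kg or so, lying flat. Origin: centre of its underside; x points to the stub end, which is bound with grey cloth tape over its last 20 mm. Grip it across its 52 mm width
- book_yellow_stub (a point): centre of the yellow book's stub end face, 82.5 mm from the book's origin along its x, 9 mm above its underside; axes as the book's
- book_blue: the other voucher book, same size and axes, blue covers: not wanted, leave it where it lies
- staple_box: grey printed card box of staples, 51x75x24 mm; leave it alone
- staple_strip: loose silver strip of staples, 13x90x6 mm; leave it alone
- eraser: white eraser in a dark blue sleeve, 22x58x12 mm; leave it alone
- staple_remover: small black jaw staple remover, 29x55x28 mm; leave it alone
- glue_stick: white glue stick with black ends, lying, 25x90x25 mm; leave it alone

How it is judged (in metres and radians):
On the way, in this order (a step that is already met when the one before it is completed fails the run):
1. the index knob has clicked into its deep stop (value of joint gauge_knob above 0.82 rad), for 0.2 s.
2. the yellow book lies flat between the side guides, stub end under the stapler's arm (y of book_yellow_stub in the frame of gauge between -0.004 and 0.004 m and angle between the x axis of book_yellow and the x axis of gauge, either way round below 0.07 rad and angle between book_yellow's own z axis and vertical below 0.06 rad and x of book_yellow_stub in the frame of gauge above -0.005 m and z of book_yellow_stub in the frame of gauge below 0.025 m), for 0.1 s.
At the end, for the whole second after the job is handed in: Knob in its deep stop (over 0.82 rad); yellow book flat and straight (0.06, 0.07 rad), stub end within 4 mm of the centre line and 14 to 24 mm past the staple point, pressing on the stop plate with 8 to 16 N, at rest, fingers still on it (over 5 N) (value of joint gauge_knob above 0.82 rad and contact force between book_yellow and stop_plate between 8 and 16 N and contact force between the fingers and book_yellow above 5 N and x of book_yellow_stub in the frame of gauge between 0.014 and 0.024 m and z of book_yellow_stub in the frame of gauge between 0.016 and 0.025 m and linear speed of book_yellow below 0.01 m/s and y of book_yellow_stub in the frame of gauge between -0.004 and 0.004 m and angle between the x axis of book_yellow and the x axis of gauge, either way round below 0.07 rad and angle between book_yellow's own z axis and vertical below 0.06 rad); the arm keeps its last pose, push and grip.
It fails at once if the book was rammed against the stop plate with more than 30 N (contact force between book_yellow and stop_plate above 30 N).
It fails at once if the blue book or another thing on the counter was moved by more than 20 mm (distance of any of book_blue, staple_box, staple_strip, eraser, staple_remover, glue_stick from where it was at the start of the episode above 0.02 m).
It also fails if it takes over 58 s, if anything falls off the work surface, if the arm or the gripper's body presses on something with over 40 N, if the wrist force passes 120 N, or if a joint passes its speed limit or range.

ROBOT

A 6-joint arm with a two-finger parallel gripper is mounted at the origin on a cart in front of the work surface, level with it; the furniture and walls round the work are solid. World frame = base frame: x ahead of the robot, y to its left, z up, the work surface at z = 0. Lengths are in mm, angles in degrees, forces in N, time in s.
With the tool pointing down it reaches from about 300 to 875 mm from the base axis. Payload 6.4 kg.
Tool frame: the origin (TCP) lies on the mounting face of the last link; the fingertips stand 166 mm ahead of it and the grasp point (between the pads) lies 147 mm ahead of it; z points along the fingers, y is the direction in which the jaws open and shut (so a half turn about z gives the same grasp; the last joint's range is limited). The gripper opens to 88 mm and grips with 3 to 60 N. Pads are 18 mm wide; open, the fingers measure 123 mm over their backs; the gripper's body (75 mm by 187 mm) begins 45 mm behind the grasp point.
Start: joints at [64.842, 10.359, 92.074, -0, 77.567, -11.82], TCP at [132.642, 559.508, 404.714] pointing down, gripper open.
Joint ranges: [-171.53, 171.53], [-51.25, 118.39], [17.06, 147.69], [-65.23, 245.23], [0, 150.52], [-178.68, 178.68]. Speed limits (degrees/s): [147.25, 147.25, 172.46, 180, 180, 180].

INTERFACE

Orientations are given as a 3x3 rotation matrix whose columns are the frame's x, y, z axes.
In Python, from workcell import arm gives the robot as it stands. Calls block until the motion is done:
- arm.goto(position, orientation): joint-space move of the TCP to a pose.
- arm.line_to(position, rot=None, v=150, guard=None): straight line of the TCP; rot=None keeps the orientation; v is the mean speed in mm/s. With guard (N) it stops when the force on the tool has changed by that much, and returns True; else False.
- arm.goto_joints(angles): joint-space move.
- arm.open() and arm.grab(effort=None): open the fingers fully, or close them until they stop; effort is the grip in N (None keeps the last).
- arm.sleep(seconds).
- arm.solve_ik(position, orientation): joint angles nearest the present ones, or None.
- arm.get_image(name): name is "scene" or "top" or "wrist"; returns a dict with "frame" (480x640x3 uint8, red, green, blue), "range_z" (480x640 float32, mm along the optical axis (not along the pixel's ray), 0 where there is no reading), "camera_matrix" (3x3 intrinsics, pixels), "k1" (the pictures are not rectified: a ray, as slopes to the right and down, at radius r is drawn at 1 + k1 r^2 times it, then the intrinsics apply), "rvec" (rotation vector, rad) and "tvec" (3), from world to camera coordinates, as OpenCV has them. Camera axes: x right, y down, z forward; pixel columns grow to the right and rows downward; lengths in mm; the calibration is good to about 2 mm. A picture is of the moment at which its call begins.
A pose or a line that the arm cannot do raises arm.PlanningError and nothing moves.
- arm.close_job(): hands the job in, once; it reports no verdict.
Readings, each from a call of its own:
- arm.read_clock(): time.
- arm.read_joint_pos(): joint angles.
- arm.read_qvel(): joint speeds.
- arm.read_joint_torque(): joint torques, N m.
- arm.read_ee_pos(): TCP position.
- arm.read_tcp_rot(): TCP orientation.
- arm.read_wrist_force(): force on the tool from outside, world axes, zero at the start.
- arm.read_wrist_torque(): the same for the moment, N m.
- arm.read_width(): finger opening in mm.
Only numpy, scipy, OpenCV 4.12 (cv2) and the standard library are available. Lean on these libraries where they do the work, as an engineer would, in place of code of your own. Each camera call takes 0.05 s, during which the arm holds its last target.

## Working session

There is one attempt and no reset: what is moved stays moved. The work goes in short steps, each a Python script; the robot and the scene stay as the last script left them, time stands still between calls to the robot, and variables do not carry over. Pictures are saved under pics/ and viewed, and the job is handed in when it is done.

```bash
ls; mkdir -p pics
python3 - <<'E'
from workcell import arm
import cv2,numpy as np
for n in ["scene","top","wrist"]:
    d=arm.get_image(n); cv2.imwrite(f"pics/{n}0.png",d["frame"][:,:,::-1])
    np.savez(f"pics/{n}0.npz",**d)
    print(n,d["camera_matrix"].tolist(),d["k1"],d["rvec"],d["tvec"],(d["range_z"]>0).mean())
print(arm.read_clock(),arm.read_tcp_rot(),arm.read_width())
E
```

```text
pics
scene [[482.979474339987, 0.0, 315.19600596050805], [0.0, 482.979474339987, 240.58891345549247], [0.0, 0.0, 1.0]] -0.0060300364069664535 [ 0.90369171 -2.60674688  0.94931813] [ 476.43193381  201.17756121 1298.35066469] 0.9959733072916667
top [[597.7128854854274, 0.0, 319.10271157011846], [0.0, 597.7128854854274, 251.4665187512408], [0.0, 0.0, 1.0]] 0.025810151777452595 [ 2.17129518 -2.13786906  0.14837027] [ 138.51933653  499.11813373 1647.00573795] 0.9961197916666666
wrist [[376.96186900072337, 0.0, 324.120576491734], [0.0, 376.96186900072337, 243.2239126359316], [0.0, 0.0, 1.0]] -0.04691054466148235 [-2.27796878 -1.80149241 -0.25868969] [-575.47890269  -38.22357934  390.4472422 ] 0.9959505208333334
0.15 [[-9.73021987e-01  2.30711700e-01 -5.70315911e-04]
 [ 2.30712244e-01  9.73021254e-01 -1.22460702e-03]
 [ 2.72398336e-04 -1.32314842e-03 -9.99999088e-01]] 88.39332448774564
```

View pics/scene0.png

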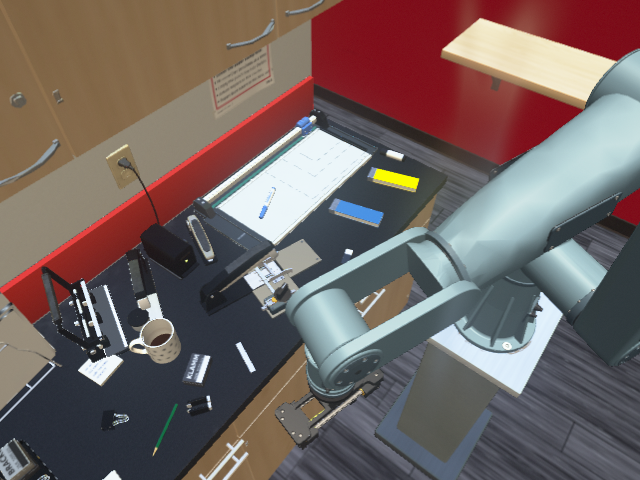

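View pics/top0.png

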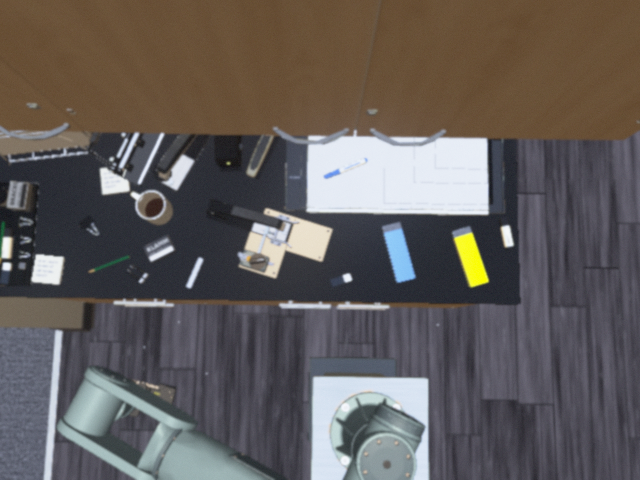

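View pics/wrist0.png

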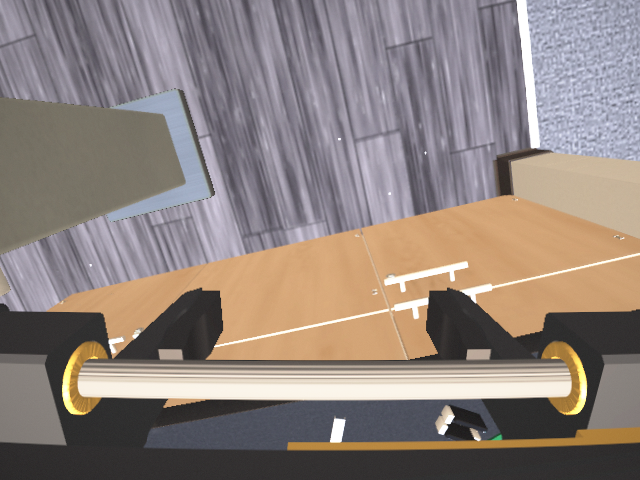

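```bash
cat > h.py <<'E'
import numpy as np, cv2
def cam(d):
    K=np.array(d["camera_matrix"],float);k=float(d["k1"]);R=cv2.Rodrigues(np.array(d["rvec"],float))[0];t=np.array(d["tvec"],float).ravel()
    return K,np.array([k,0,0,0,0.]),R,t
def rays(d,uv):
    K,D,R,t=cam(d); n=cv2.undistortPoints(np.array(uv,float).reshape(-1,1,2),K,D).reshape(-1,2)
    v=np.c_[n,np.ones(len(n))]@R; return -R.T@t, v
def onplane(d,uv,z):
    c,v=rays(d,uv); s=(z-c[2])/v[:,2]; return c+v*s[:,None]
def cloud(d,uv):
    uv=np.array(uv); c,v=rays(d,uv); u=uv.astype(int); return c+v*np.array(d["range_z"])[u[:,1],u[:,0]][:,None]
def proj(d,p):
    K,D,R,t=cam(d); return cv2.projectPoints(np.array(p,float).reshape(-1,1,3),cv2.Rodrigues(R)[0],t,K,D)[0].reshape(-1,2)
def snap(arm,n,tag):
    d=arm.get_image(n); cv2.imwrite(f"pics/{tag}.png",d["frame"][:,:,::-1]); np.savez(f"pics/{tag}.npz",**d); return d
def hsvmask(d,lo,hi):
    m=cv2.inRange(cv2.cvtColor(d["frame"],cv2.COLOR_RGB2HSV),np.array(lo),np.array(hi)); return m
def big(m):
    c=cv2.findContours(m,cv2.RETR_EXTERNAL,cv2.CHAIN_APPROX_NONE)[0]; return max(c,key=cv2.contourArea)
E
python3 - <<'E'
from h import *
d=np.load("pics/top0.npz")
print("cam top",rays(d,[[320,240]])[0])
for n,lo,hi in [("yel",(22,120,120),(35,255,255)),("blue",(100,120,120),(118,255,255))]:
    m=hsvmask(d,lo,hi); c=big(m); r=cv2.minAreaRect(c); b=cv2.boxPoints(r); print(n,r); print(onplane(d,b,18).round(0).tolist()); print(cloud(d,[r[0]]))
pts=[[333,240],[265,210],[230,213],[255,262],[247,247],[278,222],[300,250],[210,206]]
print(np.c_[pts,cloud(d,pts).round(0)])
w=np.load("pics/wrist0.npz"); K,D,R,t=cam(w); c=-R.T@t
from scipy.spatial.transform import Rotation
T=np.array([[-9.73021987e-01,2.30711700e-01,-5.7e-4],[2.30712244e-01,9.73021254e-01,-1.2e-3],[2.7e-4,-1.3e-3,-1]])
print("wristcam in tool", T.T@(c-np.array([132.642,559.508,404.714])), (T.T@R.T).round(3))
f=d["frame"][180:300,180:360,::-1]; cv2.imwrite("pics/topg.png",cv2.resize(f,None,fx=4,fy=4,interpolation=cv2.INTER_CUBIC))
E
```

```text
cam top [ 274.05165411  152.04026191 1697.85566774]
yel ((470.8926696777344, 259.8788146972656), (52.88558578491211, 20.74091148376465), 71.1139144897461)
[[543.0, -233.0, 18.0], [563.0, -289.0, 18.0], [421.0, -334.0, 18.0], [401.0, -279.0, 18.0]]
[[ 480.9743224  -282.0760382    23.92838713]]
blue ((331.6293640136719, 173.80172729492188), (2.7574355602264404, 13.918484687805176), 66.80140686035156)
[[721.0, 133.0, 18.0], [738.0, 97.0, 18.0], [730.0, 94.0, 18.0], [713.0, 130.0, 18.0]]
[[719.16361161 114.02511515  41.52095872]]
[[333. 240. 535. 107.   2.]
 [265. 210. 618. 303.  11.]
 [230. 213. 587. 388. 112.]
 [255. 262. 460. 321.  70.]
 [247. 247. 509. 352.  12.]
 [278. 222. 561. 257. 129.]
 [300. 250. 503. 201.  10.]
 [210. 206. 614. 450.  73.]]
wristcam in tool [73.92163104  1.06313156 20.31001465] [[ 0.    -0.959 -0.283]
 [ 1.     0.    -0.   ]
 [ 0.    -0.283  0.959]]
```

View pics/topg.png

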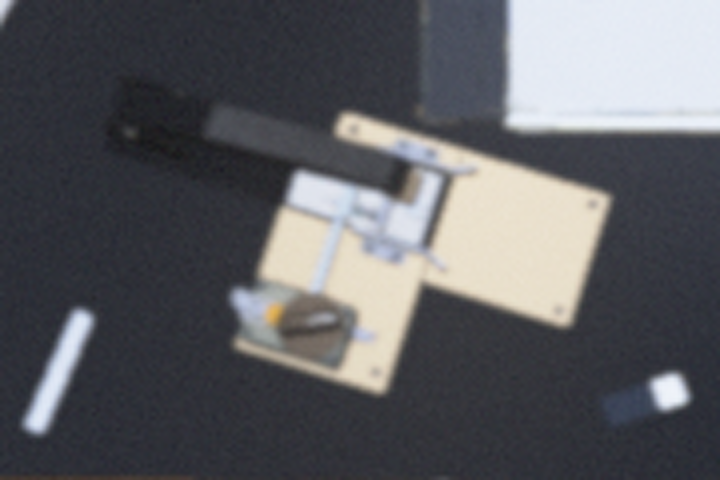

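Run:
```python
from h import *
from workcell import arm
d=np.load("pics/top0.npz")
pts=[[250,60],[250,110],[320,100],[250,128],[320,128],[500,120],[310,136],[410,136]]
print(np.c_[pts,cloud(d,pts).round(0)])
# candidate look pose, tool x toward robot
R=np.array([[-.96,.28,0],[.28,.96,0],[0,0,-1.]])
for p in [(600,230,400),(580,230,400),(560,230,400),(600,230,350)]:
    print(p,arm.solve_ik(p,R))
```

```text
[[ 250.   60.  642.  248.  918.]
 [ 250.  110.  641.  268.  734.]
 [ 320.  100.  641.  151.  780.]
 [ 250.  128.  641.  278.  643.]
 [ 320.  128.  641.  150.  650.]
 [ 500.  120.  642. -161.  700.]
 [ 310.  136.  835.  178.   24.]
 [ 410.  136.  641.  -19.  613.]]
(600, 230, 400) [ 1.04099731e+01  1.90419667e+01  8.19635764e+01 -2.54444375e-14
  7.89944570e+01 -6.33298222e+01]
(580, 230, 400) [ 1.07480971e+01  1.67201745e+01  8.49258740e+01 -2.54444375e-14
  7.83539516e+01 -6.29916982e+01]
(560, 230, 400) [ 1.11082026e+01  1.44070910e+01  8.77988164e+01 -2.54444375e-14
  7.77940927e+01 -6.26315927e+01]
(600, 230, 350) [ 1.04099731e+01  2.16015671e+01  8.45623233e+01 -2.54444375e-14
  7.38361096e+01 -6.33298222e+01]
```

Run:
```python
from h import *
from workcell import arm
R=np.array([[-.96,.28,0],[.28,.96,0],[0,0,-1.]])
arm.goto((560,230,380),R)
print(arm.read_clock(),arm.read_joint_pos())
d=snap(arm,"wrist","w1"); s=snap(arm,"scene","s1")
```

```text
2.1 [ 1.12035318e+01  1.54069704e+01  8.89325360e+01  1.75791321e-02
  7.56590623e+01 -6.26162873e+01]
```

View pics/w1.png

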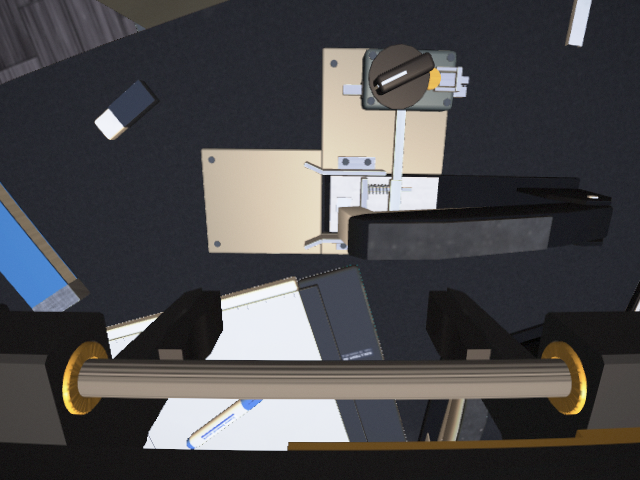

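Run:
```python
from h import *
d=np.load("pics/w1.npz")
hsv=cv2.cvtColor(d["frame"],cv2.COLOR_RGB2HSV); print(hsv[200,260],hsv[80,350],hsv[120,440-10],hsv[70,405],hsv[95,380],hsv[60,430])
m=cv2.inRange(hsv,np.array((8,30,110)),np.array((25,140,255))); m[280:]=0
m=cv2.morphologyEx(m,cv2.MORPH_OPEN,np.ones((3,3)))
c=big(m)[:,0,:]; print(cv2.boundingRect(c),cv2.contourArea(c))
# edges: left edge (x small), top edge of the rest, bottom edge
def fit(sel):
    p=onplane(d,sel,10.5)[:,:2]; l=cv2.fitLine(p.astype(np.float32),cv2.DIST_HUBER,0,.01,.01).ravel(); res=(p-l[2:])@np.array([-l[1],l[0]]); print(len(p),l.round(4),"yaw",np.degrees(np.arctan2(l[1],l[0])).round(2),"rms",res.std().round(2)); return l
L=c[(c[:,0]<216)&(c[:,1]>158)&(c[:,1]<246)]
T=c[(c[:,0]>212)&(c[:,0]<300)&(c[:,1]<160)]
B=c[(c[:,0]>218)&(c[:,0]<300)&(c[:,1]>245)]
H=c[(c[:,1]<55)&(c[:,0]>330)&(c[:,0]<360)]
V=c[(c[:,0]>315)&(c[:,0]<328)&(c[:,1]>58)&(c[:,1]<142)]
lines={k:fit(v) for k,v in dict(L=L,T=T,B=B,H=H,V=V).items()}
def X(a,b):
    A=np.c_[a[:2],-b[:2]]; s=np.linalg.solve(A,b[2:]-a[2:]); return a[2:]+a[:2]*s[0]
tl=X(lines['L'],lines['T']); bl=X(lines['L'],lines['B']); print("corners",tl,bl,"width",np.linalg.norm(tl-bl))
# knob bar
print(cloud(d,[[260,200],[400,80],[420,65],[385,62],[350,100],[346,214]]).round(1))
f=d["frame"][30:270,300:480,::-1]; cv2.imwrite("pics/w1k.png",cv2.resize(f,None,fx=2.4,fy=2.4,interpolation=cv2.INTER_CUBIC))
```

```text
[ 18  41 217] [ 17  39 204] [ 17  43 208] [126  10 126] [11 36 78] [12 39 66]
(201, 48, 195, 206) 17763.5
87 [ 9.577000e-01 -2.877000e-01  5.227414e+02  1.259679e+02] yaw -16.72 rms 0.27
87 [2.833000e-01 9.590000e-01 4.850926e+02 1.879155e+02] yaw 73.54 rms 0.33
81 [2.950000e-01 9.555000e-01 5.796161e+02 1.607934e+02] yaw 72.84 rms 0.31
29 [2.762000e-01 9.611000e-01 4.274347e+02 2.904124e+02] yaw 73.97 rms 0.0
83 [ 9.548000e-01 -2.971000e-01  4.630694e+02  2.587872e+02] yaw -17.28 rms 0.23
corners [471.35397 141.40524] [564.9478 113.2887] width 97.72588
[[530.8 178.1  10.9]
 [469.3 314.4  75.1]
 [463.5 330.1  75.8]
 [451.8 312.   49. ]
 [468.9 282.3  10.7]
 [545.6 252.2 103.9]]
```

View pics/w1k.png

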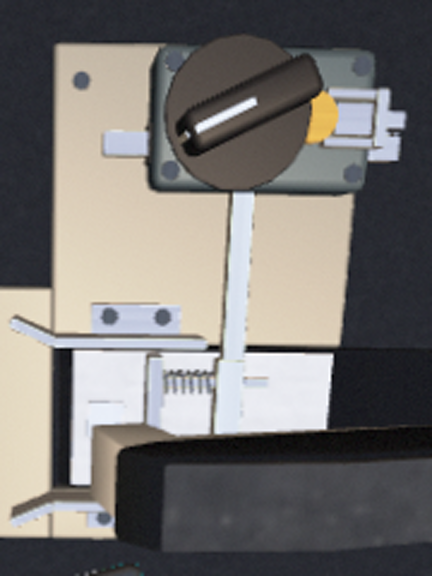

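Run:
```python
from h import *
d=np.load("pics/w1.npz")
vv,uu=np.mgrid[40:115,360:445]; uv=np.c_[uu.ravel(),vv.ravel()]
p=cloud(d,uv); 
s=(p[:,2]>66)&(p[:,2]<80); P=p[s]; print(s.sum(),np.median(P[:,2]))
r=cv2.minAreaRect(P[:,:2].astype(np.float32)); print("bar rect",r, cv2.boxPoints(r).round(1).tolist())
c=P[:,:2].mean(0); w,v=np.linalg.eigh(np.cov((P[:,:2]-c).T)); print(c,np.degrees(np.arctan2(v[1,1],v[0,1])))
s2=(p[:,2]>44)&(p[:,2]<80); q=p[s2]; m=np.zeros((480,640),np.uint8)
# disc outline: ray onto z=48
m[uv[s2][:,1],uv[s2][:,0]]=255
cv2.imwrite("pics/m.png",m)
cc=big(m); (e)=cv2.minEnclosingCircle(onplane(d,cc.reshape(-1,2),48)[:,:2].astype(np.float32)); print("disc",e)
yaw=np.radians(73.1); xg=np.array([np.cos(yaw),np.sin(yaw)]); yg=np.array([-xg[1],xg[0]])
o=np.array([518.15,127.35])+139*xg; k=o+30*xg+107*yg; print("o",o,"knob pred",k)
```

```text
1136 73.60823153991959
bar rect ((465.12957763671875, 319.79681396484375), (13.495946884155273, 42.66508483886719), 10.455522537231445) [[454.6000061035156, 339.6000061035156], [462.3999938964844, 297.6000061035156], [475.6000061035156, 300.0], [467.8999938964844, 342.0]]
[465.16041603 319.31718529] 98.7493499378251
disc ((466.14208984375, 323.8748779296875), 28.124820709228516)
o [558.55760491 260.34708818] knob pred [464.89961722 320.15663042]
```

```bash
cat >> h.py <<'E'
YAW=np.radians(73.1); XG=np.array([np.cos(YAW),np.sin(YAW)]); YG=np.array([-XG[1],XG[0]]); O=np.array([558.56,260.35])
def tog(p):
    p=np.array(p); q=p.copy(); q[:,0]=(p[:,:2]-O)@XG; q[:,1]=(p[:,:2]-O)@YG; return q
def tow(x,y): return O+x*XG+y*YG
E
python3 - <<'E'
from h import *
for f in ["w1","top0","s1"]:
    d=np.load(f"pics/{f}.npz"); vv,uu=np.mgrid[0:480,0:640]; uv=np.c_[uu.ravel(),vv.ravel()]
    g=tog(cloud(d,uv)); ok=(d["range_z"].ravel()>0); g=g[ok]
    print(f)
    for x in range(-30,240,15):
        s=(abs(g[:,0]-x)<7)&(abs(g[:,1])<40)&(g[:,2]<250)&(g[:,2]>30)
        if s.sum()>3:
            t=g[s]; hi=t[t[:,2]>t[:,2].max()-6]; print(x,s.sum(),"zmax",t[:,2].max().round(),"y",np.percentile(hi[:,1],[2,98]).round(),np.percentile(t[:,1],[2,98]).round())
E
```

```text
w1
-30 5 zmax 31.0 y [-33.  35.] [-33.  35.]
-15 616 zmax 130.0 y [-12.  12.] [-12.  12.]
0 1190 zmax 140.0 y [-11.  11.] [-12.  13.]
15 2883 zmax 250.0 y [-11.   2.] [-16.  13.]
30 2202 zmax 250.0 y [1. 3.] [-11.  13.]
45 1053 zmax 138.0 y [-11.  12.] [-11.  14.]
60 959 zmax 134.0 y [-11.  12.] [-11.  14.]
75 904 zmax 130.0 y [-11.  12.] [-11.  14.]
90 839 zmax 126.0 y [-11.  12.] [-11.  14.]
105 801 zmax 121.0 y [-11.  12.] [-11.  14.]
120 764 zmax 117.0 y [-11.  12.] [-11.  14.]
135 557 zmax 112.0 y [-11.  12.] [-12.  14.]
150 616 zmax 103.0 y [-12.  14.] [-12.  14.]
165 742 zmax 96.0 y [-12.  13.] [-12.  18.]
180 731 zmax 89.0 y [-12.  13.] [-18.  19.]
195 597 zmax 82.0 y [-17.  19.] [-17.  19.]
210 55 zmax 73.0 y [-11.   8.] [-11.  19.]
top0
-15 67 zmax 136.0 y [-12.  11.] [-26.  30.]
0 65 zmax 144.0 y [-12.   9.] [-14.  19.]
15 63 zmax 146.0 y [-10.   9.] [-33.  28.]
30 58 zmax 146.0 y [-7. 11.] [-13.  12.]
45 57 zmax 141.0 y [-11.  10.] [-12.  12.]
60 56 zmax 138.0 y [-13.   9.] [-13.  12.]
75 55 zmax 135.0 y [-8.  5.] [-13.  12.]
90 54 zmax 134.0 y [1. 1.] [-12.  12.]
105 56 
[... 336 characters left out ...]
1
-15 27 zmax 129.0 y [-13.  11.] [-29.  21.]
0 80 zmax 140.0 y [-13.  11.] [-20.  13.]
15 106 zmax 247.0 y [-4. -2.] [-13.  15.]
30 138 zmax 249.0 y [-10.   3.] [-15.  12.]
45 104 zmax 138.0 y [-14.  11.] [-13.  13.]
60 100 zmax 134.0 y [-13.  10.] [-12.  13.]
75 98 zmax 132.0 y [-12.  12.] [-13.  14.]
90 99 zmax 126.0 y [-12.  13.] [-11.  14.]
105 100 zmax 123.0 y [-11.  11.] [-11.  14.]
120 97 zmax 116.0 y [-13.  11.] [-12.  13.]
135 100 zmax 114.0 y [-10.  15.] [-12.  13.]
150 90 zmax 103.0 y [-14.  13.] [-13.  14.]
165 116 zmax 96.0 y [-11.  12.] [-13.  17.]
180 123 zmax 92.0 y [-11.  11.] [-18.  19.]
195 124 zmax 83.0 y [-17.  17.] [-20.  19.]
210 62 zmax 74.0 y [-17.  -1.] [-19.  19.]
```

View pics/s1.png

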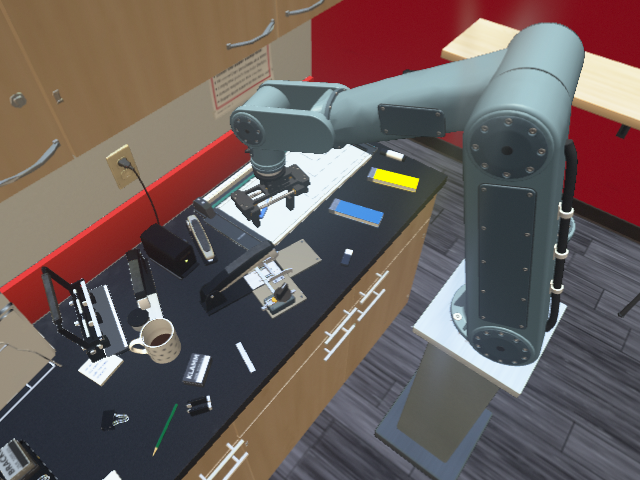

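Run:
```python
from h import *
d=np.load("pics/w1.npz"); vv,uu=np.mgrid[0:130,300:500]; uv=np.c_[uu.ravel(),vv.ravel()]
g=tog(cloud(d,uv))
print("      "+" ".join(f"{y:4d}" for y in range(65,165,6)))
for x in range(-40,100,6):
    print(f"{x:4d} ",*[f"{(g[s][:,2].max() if (s:=((abs(g[:,0]-x)<3.5)&(abs(g[:,1]-y)<3.5))).any() else -1):4.0f}" for y in range(65,165,6)])
```

```text
65   71   77   83   89   95  101  107  113  119  125  131  137  143  149  155  161
 -40     2    2    2    3    2    3    2    2    2    2    2    3    2    2    3    2    2
 -34     2    2    2    2    2    3    2    2    2    2    2    2    2    2    2    2    2
 -28   361   13   13   13   13   13   13   14   14   13   12   13   11    2    2    2    2
 -22    13   13   12   13   13   12   13   13   13   14   14   13   12    3    3    3    2
 -16    14   14   13   13   13   17   17   13   13   13   13   13   12    3    3    3    2
 -10    14   14   12   12   13   25   25   25   13   13   13   13   12    3    3    2    2
  -4    12   13   13   13   13   25   25   25   13   13   13   13   12    3    3    2    2
   2    13   13   13   35   38   38   37   37   37   37   37   34   11    3    3    2    2
   8    11   12   12   37   49   72   74   73   50   50   48   38   11    3    2    2    2
  14    11   12   13   37   50   76   75   75   50   50   50   37    3    3    2    2    3
  20    12   12   13   49   50   76   76   75   73   50   51   51    2    2    2    2    2
  26    12   13 
[... 466 characters left out ...]
 39   45   49   50   50   38   38   37    2    2    3    3    3
  62    -1   12   13   37   39   46   46   46   46   45   39   37    2    2    2    3    2
  68    -1   13   12   37   39   45   45   44   45   44   40   37    2    2    3    2    3
  74    -1   13   12   37   39   47   48   47   48   45   40   37    2    2    3    2    2
  80    -1   13   13   12   36   45   47   47   48   44   35   -1    2    2    2    2    3
  86    -1    2    2    2    2   25   25   43   42   -1    2    2    2    2    2    2    2
  92    -1    2    2    2    3   26   25   23    1    2    2    2    2    3    3    2    2
  98    -1    4    2    2    2    2    3    2    2    3    2    2    2    3    2    2    2
```

```bash
cat >> h.py <<'E'
def Ry(deg):  # tool down, tool y at world angle deg
    a=np.radians(deg); return np.array([[-np.sin(a),np.cos(a),0],[np.cos(a),np.sin(a),0],[0,0,-1.]])
E
python3 - <<'E'
from h import *
from workcell import arm
R=Ry(73.1)
arm.grab(20); print(arm.read_width())
arm.goto((*tow(58,143),300),R)
arm.line_to((*tow(58,143),220),v=100,guard=10)
print(arm.read_clock(),arm.read_ee_pos(),arm.read_wrist_force())
for y in (130,125,122,119.5,118):
    g=arm.line_to((*tow(58,y),220),v=40,guard=40); print(y,g,tog([arm.read_ee_pos()])[0].round(1),arm.read_wrist_force().round(1) if hasattr(arm.read_wrist_force(),'round') else arm.read_wrist_force())
snap(arm,"wrist","w2"); snap(arm,"top","t2"); print(arm.read_clock())
E
```

```text
0.31294931173937657
5.2417 [439.04539557 357.55139827 220.63710382] [-0.57822725  0.33261252 -0.5059473 ]
130 False [ 58.4 130.4 220.5] [-6.2  2.9  4.5]
125 False [ 58.7 128.2 220.2] [-19.3   8.1  13.4]
122 False [ 58.9 127.  220.1] [-26.6  13.2  17.2]
119.5 False [ 59.1 125.9 220. ] [-32.7  15.2  21.8]
118 False [ 59.2 125.3 220. ] [-37.  17.  24.]
6.8417
```

View pics/w2.png

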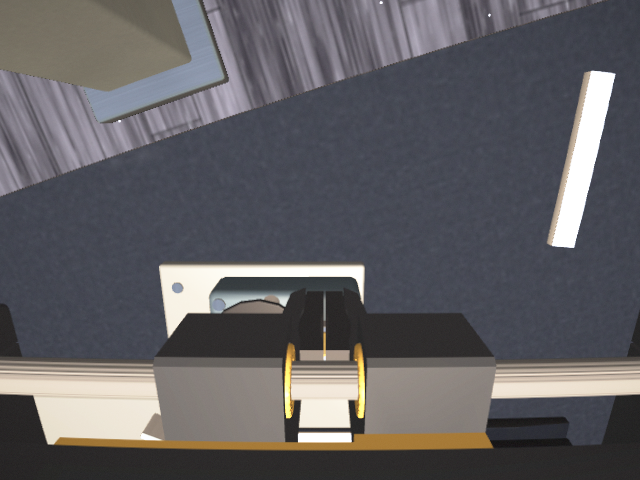

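Run:
```python
from h import *
from workcell import arm
s=snap(arm,"scene","s2")
f=s["frame"][230:340,200:340,::-1]; cv2.imwrite("pics/s2k.png",cv2.resize(f,None,fx=5,fy=5,interpolation=cv2.INTER_CUBIC))
print(arm.read_wrist_force(),arm.read_wrist_torque(),arm.read_width(),arm.read_tcp_rot())
```

```text
[-37.00366946  16.42772962  23.1472027 ] [ 2.25381373  5.55058282 -0.55009307] 0.12740586361727235 [[-0.95668971  0.29056341 -0.01782426]
 [ 0.29054671  0.95685413  0.00357628]
 [ 0.01809435 -0.00175739 -0.99983474]]
```

View pics/s2k.png

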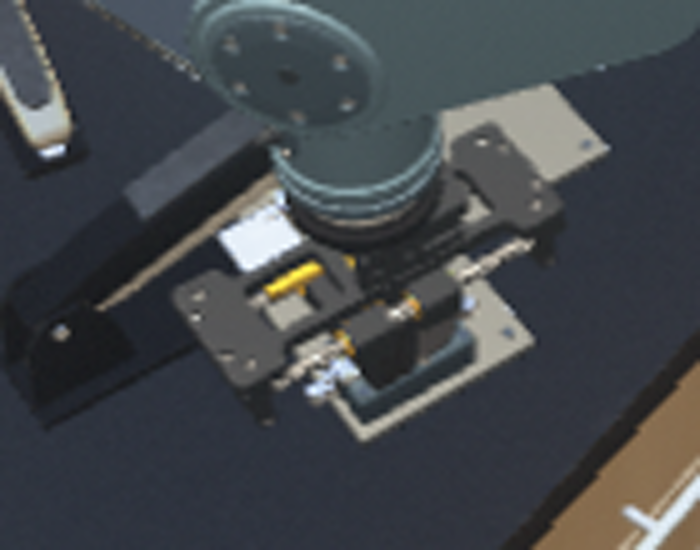

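Run:
```python
from h import *
from workcell import arm
F=np.array(arm.read_wrist_force());T=np.array(arm.read_wrist_torque());p=np.array(arm.read_ee_pos())
r0=np.cross(F,T)/(F@F)*1000
for l in range(-3,4):
    q=p+r0+l*10*F/np.linalg.norm(F); print(l,tog([q])[0].round(1))
print("mismatch T.F/|F|",T@F/np.linalg.norm(F))
# back off and look
arm.line_to((*tow(58,135),220),v=60); print(arm.read_wrist_force())
arm.line_to((*tow(58,135),260),v=120)
arm.line_to((*tow(58,50),300),v=200)
d=snap(arm,"wrist","w3"); print(arm.read_clock())
vv,uu=np.mgrid[0:479,0:639]; uv=np.c_[uu.ravel(),vv.ravel()]; g=cloud(d,uv); q=tog(g)
s=(q[:,2]>66)&(q[:,2]<80)&(abs(q[:,0]-30)<28)&(abs(q[:,1]-107)<28); print(s.sum(), cv2.minAreaRect(q[s][:,:2].astype(np.float32)))
```

```text
-3 [ 51.6 164.2  93.6]
-2 [ 52.7 172.8  98.6]
-1 [ 53.8 181.4 103.6]
0 [ 54.8 190.1 108.5]
1 [ 55.9 198.7 113.5]
2 [ 56.9 207.3 118.4]
3 [ 58.  215.9 123.4]
mismatch T.F/|F| -0.10611972075007094
[ 0.38165267  0.17576854 -0.50195279]
8.475
1849 ((29.884498596191406, 106.95199584960938), (42.44495391845703, 13.017882347106934), 25.464399337768555)
```

View pics/w3.png

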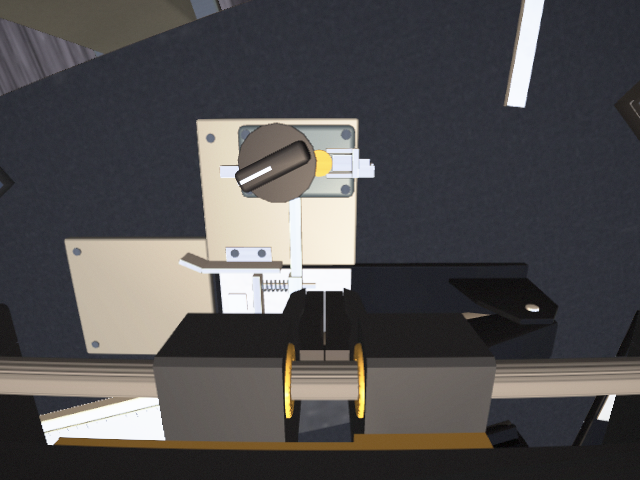

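Run:
```python
from h import *
from workcell import arm
k=tow(29.9,107); y0=73.1+25.5
arm.open()
arm.goto((*k,290),Ry(y0))
arm.line_to((*k,221),v=100,guard=10)
print(arm.read_clock(),arm.read_ee_pos(),arm.read_joint_pos())
arm.grab(60); print("w",arm.read_width(),arm.read_wrist_force(),arm.read_wrist_torque())
for a in (8,16,24,32,40,48,53):
    arm.goto((*k,221),Ry(y0-a)); print(a,tog([arm.read_ee_pos()])[0].round(1),np.round(arm.read_wrist_force(),1),np.round(arm.read_wrist_torque(),2),np.round(arm.read_width(),1), np.degrees(np.arctan2(arm.read_tcp_rot()[1][1],arm.read_tcp_rot()[0][1])).round(1))
print(arm.read_clock())
```

```text
11.125 [465.27948425 320.20880657 221.43285196] [ 2.24976953e+01  2.24090887e+01  1.00543248e+02  8.60534861e-04
  5.69985250e+01 -7.60922835e+01]
w 41.453238753528034 [ 0.97514469 -5.67458315  1.31235403] [-0.88455702 -0.03443246  0.0073651 ]
8 [ 29.1 106.5 221.2] [-0.5 -6.6 -1.7] [-0.88  0.13  0.16] 41.6 90.6
16 [ 29.1 106.5 221.1] [ 0.4 -6.   5.7] [-0.76 -0.15  0.1 ] 41.2 82.6
24 [ 29.1 106.5 221.1] [-0.9 -6.1  5.8] [-0.89 -0.11  0.04] 41.6 74.6
32 [ 29.1 106.4 221.2] [-0.6 -7.7  4.6] [-1.01  0.11 -0.13] 41.7 66.6
40 [ 29.1 106.4 221.2] [-0.5 -7.5  0.7] [-1.03  0.15 -0.17] 41.3 58.5
48 [ 29.1 106.4 221.2] [ 0.2 -5.4 -2.3] [-0.84 -0.03 -0.28] 41.5 50.5
53 [ 29.2 106.5 221.1] [-0.4 -5.8  2.8] [-0.83 -0.09  0.24] 41.5 45.6
13.6917
```

Run:
```python
from h import *
from workcell import arm
arm.open(); p=np.array(arm.read_ee_pos())
arm.line_to((p[0],p[1],280),v=150)
arm.goto((*tow(0,20),330),Ry(73.1))
d=snap(arm,"wrist","w4"); t=snap(arm,"top","t4"); print(arm.read_clock())
vv,uu=np.mgrid[0:479,0:639]; uv=np.c_[uu.ravel(),vv.ravel()]; q=tog(cloud(d,uv))
s=(q[:,2]>66)&(q[:,2]<80)&(abs(q[:,0]-30)<28)&(abs(q[:,1]-107)<28); print(s.sum(), cv2.minAreaRect(q[s][:,:2].astype(np.float32)))
m=hsvmask(t,(22,120,120),(35,255,255)); c=big(m); r=cv2.minAreaRect(c); b=cv2.boxPoints(r); print(r,onplane(t,b,18).round(1).tolist())
```

```text
15.7833
1563 ((29.67035484313965, 107.08938598632812), (13.329949378967285, 42.16364669799805), 65.29744720458984)
((470.95001220703125, 259.8500061035156), (52.810035705566406, 20.23857307434082), 71.56504821777344) [[543.6, -234.0, 18.0], [562.9, -288.8, 18.0], [420.6, -333.0, 18.0], [401.7, -278.7, 18.0]]
```

View pics/w4.png

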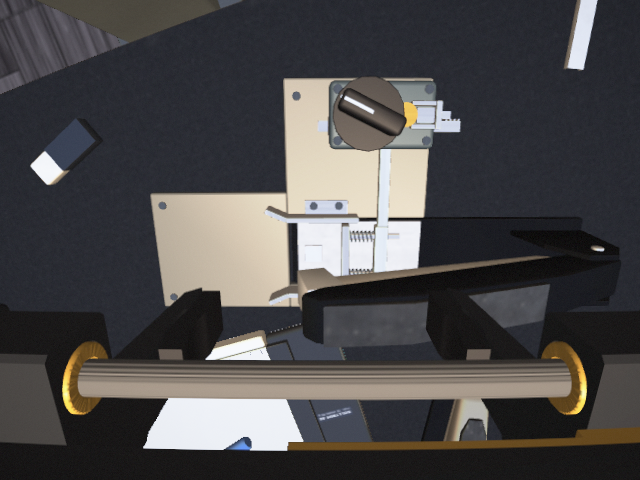

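Run:
```python
from h import *
from workcell import arm
arm.goto((555,-258,300),Ry(107.5))
d=snap(arm,"wrist","w5"); print(arm.read_clock(),arm.read_joint_pos())
```

```text
17.7333 [-3.59348407e+01  2.11754237e+01  9.14055481e+01  1.02874918e-02
  6.74213596e+01 -1.43504440e+02]
```

View pics/w5.png

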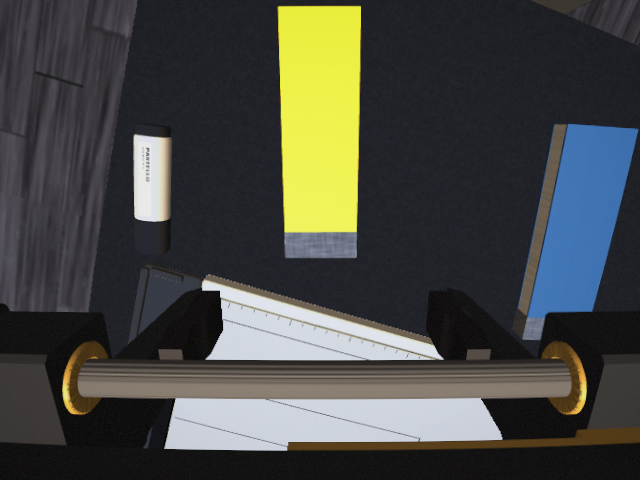

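Run:
```python
from h import *
d=np.load("pics/w5.npz")
m=hsvmask(d,(22,120,120),(35,255,255)); m[270:]=0; c=big(m)[:,0,:]
def fit(sel):
    p=onplane(d,sel,18)[:,:2]; l=cv2.fitLine(p.astype(np.float32),cv2.DIST_HUBER,0,.01,.01).ravel(); print(len(p),"yaw",np.degrees(np.arctan2(l[1],l[0])).round(2)); return l
x,y=c.T
l1=fit(c[(y>20)&(y<225)&(x<300)]); l2=fit(c[(y>20)&(y<225)&(x>340)]); e1=fit(c[(y<12)&(x>285)&(x<354)]); e2=fit(c[(y>228)&(x>290)&(x<350)])
def X(a,b):
    s=np.linalg.solve(np.c_[a[:2],-b[:2]],b[2:]-a[2:]); return a[2:]+a[:2]*s[0]
A,B,C,D=X(l1,e1),X(l2,e1),X(l1,e2),X(l2,e2); print(A,B,C,D); tail=(A+B)/2; tp=(C+D)/2
print("width",np.linalg.norm(A-B),np.linalg.norm(C-D),"len",np.linalg.norm(tail-tp)); u=(tp-tail)/np.linalg.norm(tp-tail)
print("yaw",np.degrees(np.arctan2(u[1],u[0])),"origin",tail+82.5*u,tp-62.5*u, "z", np.median(cloud(d,[[320,100],[320,150],[320,200]])[:,2]))
se=onplane(d,[[320,257.5]],18)[0,:2]; print("stub", se, (se-tail)@u)
```

```text
204 yaw 17.53
204 yaw 17.68
68 yaw -72.49
59 yaw -72.45
[ 421.02988 -328.10648] [ 405.55527 -279.05463] [ 559.12354 -284.4888 ] [ 543.5025 -235.0918]
width 51.434887 51.808113 len 144.80063
yaw 17.602875 origin [ 491.92957 -278.6311 ] [ 491.7395 -278.6914] z 18.49142759010641
stub [ 570.5152737  -253.83972541] 164.90334778884605
```

Run:
```python
from h import *
from workcell import arm
yb=17.6; u=np.array([np.cos(np.radians(yb)),np.sin(np.radians(yb))]); g=np.array([491.85,-278.66])-17.5*u
R=Ry(yb+90)
arm.goto((*g,240),R); arm.line_to((*g,169),v=100,guard=10)
print(arm.read_ee_pos(),arm.read_wrist_force())
arm.grab(40); print(arm.read_width(),np.array(arm.read_ee_pos()),arm.read_wrist_force(),arm.read_clock())
p=np.array(arm.read_ee_pos()); arm.line_to((g[0],g[1],290),v=150)
snap(arm,"wrist","w6")
R2=Ry(73.1+90)
arm.goto((*tow(-165,0),290),R2)
arm.line_to((*tow(-165,0),195),v=100)
print(arm.read_clock(),tog([arm.read_ee_pos()]),arm.read_width(),arm.read_wrist_force())
snap(arm,"top","t7"); snap(arm,"scene","s7"); snap(arm,"wrist","w7")
t=np.load("pics/t7.npz"); f=t["frame"][180:300,220:400,::-1]; cv2.imwrite("pics/t7z.png",cv2.resize(f,None,fx=4,fy=4,interpolation=cv2.INTER_CUBIC))
s=np.load("pics/s7.npz"); f=s["frame"][180:340,200:400,::-1]; cv2.imwrite("pics/s7z.png",cv2.resize(f,None,fx=3.5,fy=3.5,interpolation=cv2.INTER_CUBIC))
```

```text
[ 475.56781463 -284.17730984  169.49551375] [ 0.67533236 -0.60645336  0.31382564]
51.36665210270413 [ 475.23129177 -284.06259878  169.19632788] [-0.45014317  0.13475827  1.9173789 ] 19.725
23.275 [[-164.8814724    -0.411908    195.61695353]] 52.002527733371515 [ 0.82474279 -0.00580297 -1.50285666]
```

View pics/t7z.png

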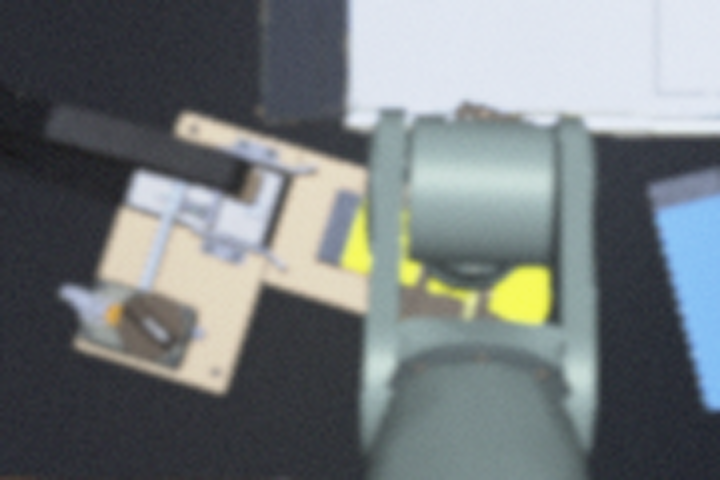

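View pics/s7z.png

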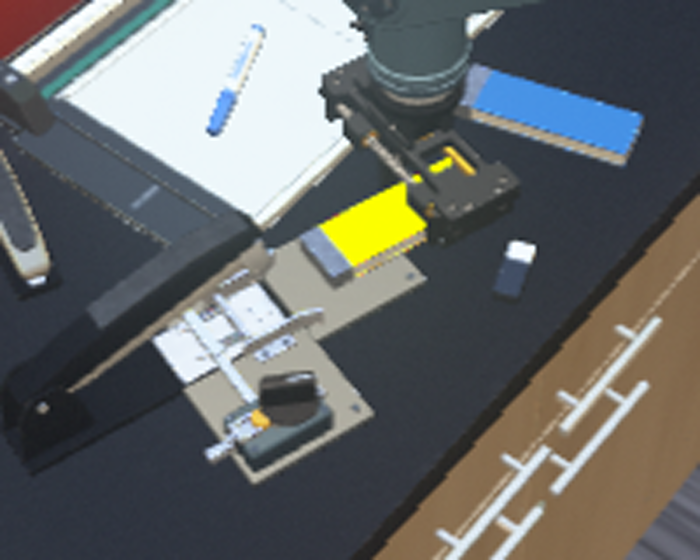

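View pics/w7.png

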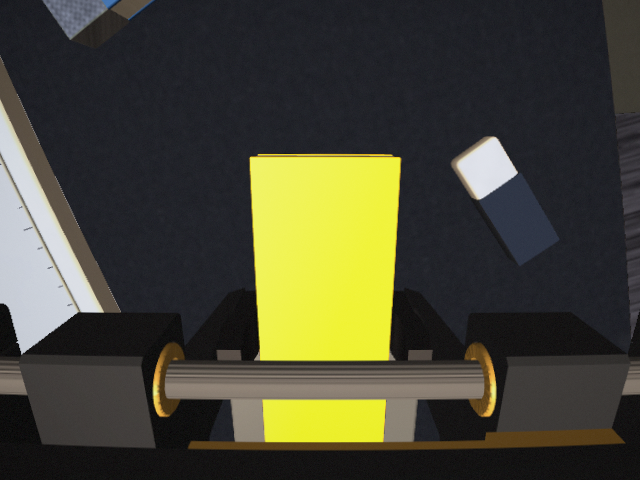

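```bash
cat > bookpose.py <<'E'
from h import *
def tailpose(d,z):
    m=hsvmask(d,(22,150,150),(35,255,255)); m[340:]=0; c=big(m)[:,0,:]; x,y=c.T; y0=y.min()
    def ln(sel):
        q=tog(onplane(d,sel,z)); l=cv2.fitLine(q[:,:2].astype(np.float32),cv2.DIST_HUBER,0,.01,.01).ravel(); return l
    a=ln(c[(y>y0+10)&(y<340-50)&(x<320)]); b=ln(c[(y>y0+10)&(y<290)&(x>320)]); e=ln(c[(y<y0+4)&(x>265)&(x<385)])
    def X(a,b):
        s=np.linalg.solve(np.c_[a[:2],-b[:2]],b[2:]-a[2:]); return a[2:]+a[:2]*s[0]
    A,B=X(a,e),X(b,e); an=[np.degrees(np.arctan(l[1]/l[0])) for l in (a,b)]; yaw=np.mean(an)
    t=(A+B)/2; return dict(tail=t.round(2),w=np.linalg.norm(A-B).round(2),yaw=np.round(an,2),stub=(t+165*np.array([np.cos(np.radians(yaw)),np.sin(np.radians(yaw))])).round(2))
E
python3 - <<'E'
from bookpose import *
from workcell import arm
d=np.load("pics/w7.npz"); print(tailpose(d,44.4))
g=arm.line_to((*tow(-165,0),176),v=30,guard=3)
print(g,tog([arm.read_ee_pos()]),np.round(arm.read_wrist_force(),1),np.round(arm.read_wrist_torque(),2))
z=arm.read_ee_pos()[2]
d=snap(arm,"wrist","w8"); print(tailpose(d,28.5),arm.read_clock())
E
```

```text
{'tail': array([-228.37,    0.56], dtype=float32), 'w': np.float32(51.75), 'yaw': array([-0.14, -0.23], dtype=float32), 'stub': array([-6.337e+01,  3.000e-02], dtype=float32)}
True [[-1.65114958e+02  2.83136930e-02  1.79232445e+02]] [-0.1 -0.5  4.7] [ 0.1   0.06 -0.04]
{'tail': array([-229.66,    1.32], dtype=float32), 'w': np.float32(51.12), 'yaw': array([-0.34, -0.04], dtype=float32), 'stub': array([-64.66,   0.77], dtype=float32)} 24.0
```

Run:
```python
from bookpose import *
from workcell import arm
def st(tag):
    F=np.array(arm.read_wrist_force()); print(tag,tog([arm.read_ee_pos()])[0].round(2),"Fg",(F[:2]@XG).round(2),(F[:2]@YG).round(2),F[2].round(2),arm.read_clock())
for x in (-140,-125,-112,-102,-96):
    g=arm.line_to((*tow(x,-0.3),178.9),v=40,guard=12); st((x,g))
    if g: break
arm.sleep(0.2); st("rest")
d=snap(arm,"wrist","w9"); print(tailpose(d,28.5),arm.read_width())
```

```text
(-140, False) [-140.13   -0.99  179.56] Fg -2.57 -0.63 8.45 24.7833
(-125, False) [-124.95   -1.    179.62] Fg -2.38 -0.6 7.48 25.3083
(-112, False) [-111.9    -0.98  179.6 ] Fg -2.13 -0.2 7.15 25.7833
(-102, False) [-101.87   -1.    179.62] Fg -1.49 0.09 6.4 26.1833
(-96, False) [-95.9   -0.99 179.61] Fg -2.07 -0.51 7.49 26.4833
rest [-95.93  -0.98 179.62] Fg -1.81 0.15 7.65 26.6833
{'tail': array([-159.58,    0.16], dtype=float32), 'w': np.float32(51.68), 'yaw': array([-0.1 , -0.42], dtype=float32), 'stub': array([ 5.42, -0.57], dtype=float32)} 52.036934384699364
```

View pics/w9.png

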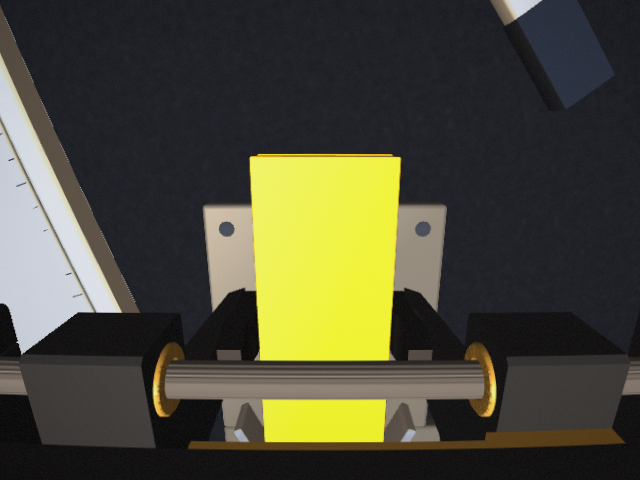

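Run:
```python
from bookpose import *
from workcell import arm
def st(tag):
    F=np.array(arm.read_wrist_force()); p=tog([arm.read_ee_pos()])[0]; print(tag,p.round(2),"Fg",(F[:2]@XG).round(2),(F[:2]@YG).round(2),F[2].round(2),arm.read_clock()); return F[:2]@XG
arm.line_to((*tow(-96,0),179.6),v=10); arm.sleep(.2); st("raised")
arm.line_to((*tow(-93,0),179.6),v=20); b=st("base")
x=-93
while x<-76:
    x+=1.0 if x<-89 else .5
    arm.line_to((*tow(x,0),179.6),v=15,guard=14); f=st(x)
    if b-f>11.5: break
arm.sleep(.3); st("held")
d=snap(arm,"wrist","w10"); print(tailpose(d,28.5),arm.read_width())
```

```text
raised [-95.9   -0.22 179.7 ] Fg -0.92 -2.47 2.98 27.1833
base [-9.3080e+01  2.0000e-02  1.7963e+02] Fg -1.99 -0.85 5.32 27.4833
-92.0 [-9.2180e+01  4.0000e-02  1.7963e+02] Fg -3.46 -0.92 5.98 27.7333
-91.0 [-9.1210e+01  4.0000e-02  1.7966e+02] Fg -3.41 0.53 5.29 27.9833
-90.0 [-9.0240e+01  4.0000e-02  1.7964e+02] Fg -3.3 -0.58 4.67 28.2333
-89.0 [-8.9270e+01  5.0000e-02  1.7966e+02] Fg -2.62 -0.33 5.21 28.4833
-88.5 [-8.8780e+01  4.0000e-02  1.7966e+02] Fg -3.77 -0.91 5.35 28.7333
-88.0 [-8.8320e+01  5.0000e-02  1.7966e+02] Fg -3.07 0.01 7.01 28.9833
-87.5 [-8.7820e+01  6.0000e-02  1.7963e+02] Fg -3.67 -0.7 5.2 29.2333
-87.0 [-8.7330e+01  7.0000e-02  1.7964e+02] Fg -3.55 0.01 6.01 29.4833
-86.5 [-8.6870e+01  5.0000e-02  1.7964e+02] Fg -4.64 -0.37 5.54 29.7333
-86.0 [-8.6660e+01  2.0000e-02  1.7963e+02] Fg -7.26 -0.01 6.68 29.9833
-85.5 [-8.6370e+01 -1.0000e-02  1.7964e+02] Fg -8.43 0.78 7.59 30.2333
-85.0 [-8.5990e+01 -2.0000e-02  1.7963e+02] Fg -8.67 -0.37 7.35 30.4833
-84.5 [-8.5640e+01 -7.0000e-02  1.7965e+02] Fg -8.68 0.26 8.59 30.7333
-84.0 [-8.5260e+01 -8.0000e-02  1.7965e+02] Fg -9.7 -0.19 8.61 30.9833
-83.5 [-8.4870e+01 -1.0000e-01  1.7964e+02] Fg -10.72 -0.82 8.83 31.2333
-83.0 [-8.4470e+01 -1.3000e-01  1.7966e+02] Fg -12.65 -0.39 7.93 31.4833
-82.5 [-8.4130e+01 -1.4000e-01  1.7963e+02] Fg -13.7 -0.65 8.71 31.7333
held [-8.4130e+01 -1.5000e-01  1.7963e+02] Fg -12.82 0.45 9.42 32.0333
{'tail': array([-148.69,    1.34], dtype=float32), 'w': np.float32(51.53), 'yaw': array([-0.1 , -0.17], dtype=float32), 'stub': array([16.31,  0.95], dtype=float32)} 51.52593972984591
```

Run:
```python
from bookpose import *
from workcell import arm
def st(tag):
    F=[];
    for _ in range(5):
        F.append(arm.read_wrist_force()); arm.sleep(.03)
    F=np.mean(F,0); p=tog([arm.read_ee_pos()])[0]; print(tag,p.round(2),"Fg",(F[:2]@XG).round(2),(F[:2]@YG).round(2),F[2].round(2),arm.read_clock()); return F[:2]@XG
st("now")
x=-82.5
while x<-79:
    x+=.5
    arm.line_to((*tow(x,0),179.6),v=15); f=st(x)
    if f<-15.6: break
arm.sleep(.3); st("held")
d=snap(arm,"wrist","w11"); print(tailpose(d,28.5),arm.read_width())
s=snap(arm,"scene","s11"); t=snap(arm,"top","t11")
f=s["frame"][180:340,200:400,::-1]; cv2.imwrite("pics/s11z.png",cv2.resize(f,None,fx=3.5,fy=3.5,interpolation=cv2.INTER_CUBIC))
```

```text
now [-8.4120e+01 -1.4000e-01  1.7963e+02] Fg -12.67 -0.59 9.04 32.25
-82.0 [-8.3750e+01 -1.6000e-01  1.7965e+02] Fg -13.4 -0.06 9.64 32.6667
-81.5 [-8.3380e+01 -1.7000e-01  1.7961e+02] Fg -14.35 -0.37 9.94 33.0833
-81.0 [-82.96  -0.2  179.63] Fg -15.44 0.15 10.54 33.5
-80.5 [-82.62  -0.18 179.61] Fg -16.25 0.12 10.81 33.9167
held [-82.6   -0.21 179.65] Fg -15.89 0.16 10.41 34.3833
{'tail': array([-147.36,    1.29], dtype=float32), 'w': np.float32(51.53), 'yaw': array([-0.08, -0.14], dtype=float32), 'stub': array([17.64,  0.98], dtype=float32)} 51.59001097191927
```

View pics/s11z.png

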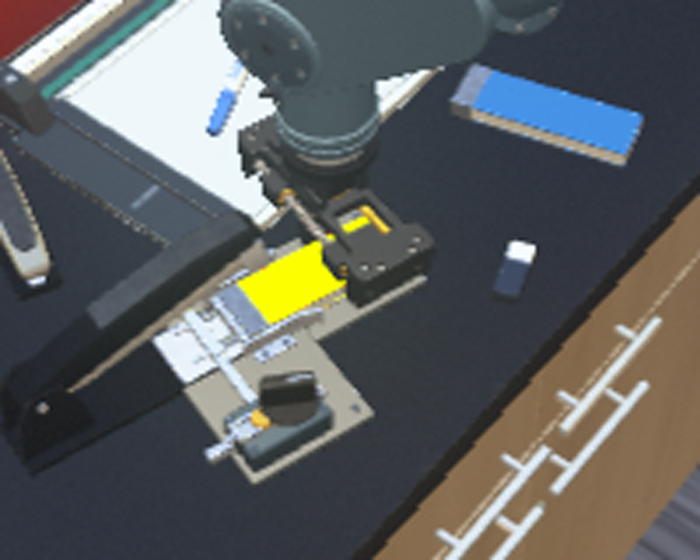

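View pics/w11.png

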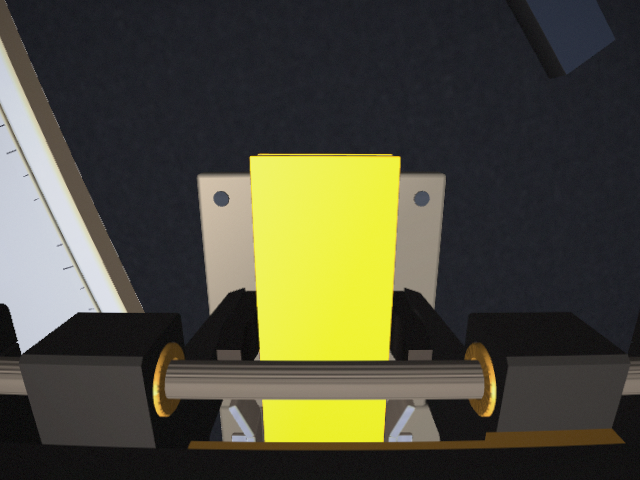

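Run:
```python
from h import *
from workcell import arm
F=np.array(arm.read_wrist_force()); print(F[:2]@XG,F,arm.read_width(),np.max(np.abs(arm.read_qvel())))
arm.close_job(); print(arm.read_clock())
```

```text
-15.850614491118053 [ -4.29095333 -15.26235119  11.26329947] 51.608648868511715 0.19383721188618824
the job is handed in; nothing more can be done
the job is handed in; nothing more can be done
```

The knob is in its deep stop and the yellow book is in the gauge, stub end first. I handed the job in at about 34.5 s with the gripper still pressing the book on the stop plate. No verdict was reported, so the figures below are my own checks.

- **Knob:** My first try, pushing one end of the bar with closed fingers, failed. It reached about 41 N at the fingers and the knob was unmoved afterwards. That is just above the 40 N limit for the arm and gripper body. From the wrist readings only the fingertips touched the bar, so I don't think the limit applies. I then gripped the bar lengthwise by its ends and turned it clockwise. The camera showed it turned about 50° (0.88 rad, 0.82 needed), and it still looked turned in the later views.
- **Book position:** I gripped the book 100 mm behind the stub end, laid it on the rest and slid it between the guides. The camera puts the stub end at x ≈ 17.6 mm and y ≈ +1.0 mm, with the book about 0.1° off straight. The arm's own reading gives y ≈ −0.2 mm. Both are within tolerance.
- **Push on the stop plate:** The wrist reads about 15.9 N forward, of which roughly 3–4 N is drag on the rest, so about 12 N reaches the plate. The spring travel gives 10.3–11.5 N, a little lower but still within 8–16 N. The reading held steady for 0.4 s before I handed in.
- **Everything else:** In the pictures I viewed, nothing else on the counter looked disturbed, but I did not measure it.

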